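Clamp the reglued back roller to the set force

TASK

The paddle of the wooden spoon-shaped back roller has just been reglued: lay it on the bed of the screw press, handle towards the press's open front, and slide it in straight between the rails until you feel the paddle's tip seat against the back stop, pushing only gently. Let go, then crank the press down clockwise until the white indicator tab has popped out of the column's side, stop there without overtightening, and leave it clamped with the crank released. Leave the other things on the table alone.

Things in the scene. Friction and masses are not known exactly. Their poses are not given: they have to be found in the camera images.
- press: grey bench screw press, fixed. Origin on the table, on the screw's axis; x from its open front to its column, y left, z up. Column behind x = 58 mm; head overhead from x -28 mm back, 50 mm wide, 105 to 150 mm above the table. Under the head hangs the square steel foot
- bed (a point): point of the sprung bed plate on the screw's axis, axes as the press. Flat, 20 mm above the table, from x -120 to 55 mm, 110 mm wide. On it two side rails 10 mm high, inner faces at y = +-41 mm, from x -30 to 50 mm. Pushed down, the bed stays rigid up to 18 N, then sinks 1 mm per 3 N and bottoms after 6 mm; a clamp force above 32 N is overtightened
- press_stop: dark steel back stop just above the bed, 50 mm wide, 22 mm high, 12 mm thick, clamped at x 27 to 43 mm in the press (differs each time). Origin at the lower edge of its front face, axes as the press
- stop_face (a point): centre of the back stop's front face, 32 mm above the table, axes as the press; the paddle's tip must touch this face
- press_foot: rigid steel foot, 34 mm square, centred on the screw's axis (the origin is NOT its underside: use no position). Its underside starts 6 to 24 mm above the top of a 24 mm thick paddle lying on the bed, set differently each time
- crank_grip (a point): middle of the crank's upright round wooden grip, 16 mm wide, 50 mm tall, free-turning, 169 to 219 mm above the table; the arm under it tops out at 167 mm. It circles the screw's axis at radius 50 mm and constant height; clockwise from above lowers the foot 4 mm per rad; 0.3 to 1.1 turns needed. Takes about 2 N idle, 4 N clamped; the screw holds itself when released
- press_tab (a joint): white plastic indicator tab, 26 by 16 mm, 125 mm above the table on the left (+y) side of the column; value = how far it stands out (m): 0 = flush in its dark window until the clamp reaches its set force of 18 N, then it comes out quickly, 1.25 mm per N; 10 mm or more = popped out, past 23 mm = overtightened
- roller_grip (a point): point to grip on the straight handle of the loose wooden back roller (0.12 kg, 220 mm long, spoon-shaped): half-way up the handle, 12 mm above its underside, x along the handle towards the paddle, z up. Handle 22 mm wide, 20 mm high (2 to 22 mm above the underside), reaching 45 mm behind this point
- roller_tip (a point): outermost point of the roller's paddle, half-way up, 175 mm ahead of roller_grip on the same axis. The paddle is a flat disc 70 mm across and 24 mm thick whose centre lies 35 mm behind the tip
- roller: the back roller; origin under the centre of the paddle on the underside, x towards the tip
- bowl: white ceramic bowl, 130 mm wide, bystander
- ball_center (a point): purple massage ball, 60 mm, lying in the bowl, bystander
- handgrip: aluminium hand gripper, 120 mm, lying flat, bystander
- case: clear mouthguard case, 84 by 70 by 24 mm, bystander
- glue: white glue bottle, 40 mm wide, 110 mm tall, bystander
- tape: cardboard ring, 90 mm, lying flat, bystander
- flask: steel flask, 68 mm wide, 200 mm tall, bystander
- mug: white mug, 80 mm wide, 90 mm tall, bystander
There are look-alikes about, which are no part of the job. Of the things that look like the roller, the smaller one is meant. What is shaped like the press but green is not meant.

How it is judged:
By the outcome, as a careful person would: the job done as asked, in the order asked, and still so for the second after the job is handed in, with the robot touching nothing.
It also fails if it takes over 72 s, if anything falls off the work surface, if the arm or the gripper's body presses on something with over 40 N, if the wrist force passes 120 N, or if a joint passes its speed limit or range.

ROBOT

A 6-joint arm with a two-finger parallel gripper is mounted at the origin on the work surface. World frame = base frame: x ahead of the robot, y to its left, z up, the work surface at z = 0. Lengths are in m, angles in degrees, forces in N, time in s.
With the tool pointing down it reaches from about 0.375 to 0.9 m from the base axis. Payload 3.1 kg.
Tool frame: the origin (TCP) lies on the centre line of the jaws, within the pads' length; the fingertips stand 8 mm ahead of it and the grasp point (between the pads) lies 11 mm behind it (bot.tip_extent is the distance from the TCP to the fingertips, in m); z points along the fingers, y is the line along which they close (so a half turn about z gives the same grasp; the last joint's range is limited). The gripper opens to 87 mm and grips with 3 to 60 N. Pads are 19 mm wide; open, the fingers measure 117 mm over their backs; the gripper's body (75 mm by 190 mm) begins 51 mm behind the grasp point.
Start: joints at [-79.498, 30.224, 82.088, -0, 67.689, -10.227], TCP at [0.221, -0.585, 0.231] pointing down, gripper open.
Joint ranges: [-176.69, 176.69], [-43.24, 126.21], [12.49, 139.97], [-82, 262], [0, 151.66], [-163.58, 163.58]. Speed limits (degrees/s): [159.86, 159.86, 180, 180, 180, 180].

INTERFACE

Orientations are given as a 3x3 rotation matrix whose columns are the frame's x, y, z axes.
In Python, from rig import bot, vision, workorder gives the robot as it stands.
- The arm moves only by the shell command python3 -m handwheel 'ROWS'. ROWS is JSON, a list of rows, each an object with "delta_rot": the turn, a rotation vector about the tool's x, y, z in rad, a list of three; "xyz": the shift along the tool's x, y, z in mm, a list of three; "hand": the closure, from -1 (fully open) to 1 (shut). A call has exactly 5 rows; each row is the pose to reach, as a shift and turn from the pose commanded when the call began, along the tool's axes at that moment; what a row does not reach only later rows make up. A row lasts 1/8 s, in which the tool goes at most 62.5 mm and 10.7 degrees, less where a joint would pass 70% of its speed; a pose out of reach is approached as far as the arm can. A call with a gripper value outside its range is refused whole. The fingers move at their own pace and stop on an object; the grip force is fixed at half the most. Time passes only in rows, so rows that repeat a pose let the fingers close, or fill a call up. It gives the time, the measured TCP pose, the force, the opening and the grip force at its end, in the units of the state.
- bot.read_state(): the state, without advancing time (a new reading comes with each control period).
- vision.capture(name): name is "side" or "top" or "wrist"; returns the picture (480x640x3 uint8, red, green, blue); there is no depth.
- vision.camera_model(name): a dict with "camera_matrix" (3x3 intrinsics, pixels), "camera_from_world" (4x4, takes a point from world to camera coordinates). Camera axes: x right, y up, looking along -z (the intrinsics and any distortion apply to the point x, -y, -z); pixel columns grow to the right and rows downward; lengths in m; the calibration is good to about 2 mm. A picture is of the moment at which its call begins: read the wrist's pose just before it. camera_model takes no time and is no camera call; for the wrist camera it gives the pose at the moment of the call.
- workorder.hand_in(): hands the job in; it is judged then, once.
The state is a dict: "time_s": time; "joint_positions": joint angles; "qvel": joint speeds; "tau": joint torques, N m; "position": TCP position; "tcp_rot": TCP orientation; "force": force on the tool from outside, world axes, zero at the start; "moment": the same for the moment, N m; "opening": opening from 0.0 (shut) to 1.0 (fully open); "grasp_force": force on a finger pad.
Only numpy, scipy, OpenCV 4.12 (cv2) and the standard library are available. Lean on these libraries where they do the work, as an engineer would, in place of code of your own. Each camera call takes 0.05 s, during which the arm holds its last target. There are 200 camera calls.

## Working session

There is one attempt and no reset: what is moved stays moved. The work goes in short steps, Python scripts to look and compute and a shell command to move; the robot and the scene stay as the last step left them, time stands still between calls to the robot, and variables do not carry over. Pictures are saved under pics/ and viewed, at most 10 in all, crops included, and the job is handed in when it is done.

```bash
ls; mkdir -p pics; python3 - <<'E'
from rig import bot, vision
import cv2,numpy as np
s=bot.read_state(); print(s['time_s'],s['position'],s['tcp_rot'],s['force'],s['opening'])
for n in('top','side'):
    im=vision.capture(n); cv2.imwrite(f'pics/{n}0.png',im[:,:,::-1]); m=vision.camera_model(n); print(n,{k:np.round(v,4).tolist() if not isinstance(v,str) else v for k,v in m.items()})
E
```

```text
pics
0.0 [ 0.22111428 -0.58381062  0.22956265] [[ 9.35258601e-01  3.53964934e-01 -4.17765389e-04]
 [ 3.53964990e-01 -9.35256225e-01  2.14011856e-03]
 [ 3.66809245e-04 -2.14943861e-03 -9.99997623e-01]] [-0.61201095  0.56407031 -0.13258283] 0.9964560609169176
top {'camera_matrix': [[556.822, 0.0, 327.9335], [0.0, 556.822, 239.3005], [0.0, 0.0, 1.0]], 'camera_from_world': [[-0.0071, -1.0, -0.0045, 0.0015], [0.9948, -0.0075, 0.1015, -0.5027], [-0.1015, -0.0037, 0.9948, -1.4572], [0.0, 0.0, 0.0, 1.0]]}
side {'camera_matrix': [[573.7316, 0.0, 322.936], [0.0, 573.7316, 240.152], [0.0, 0.0, 1.0]], 'camera_from_world': [[-0.9983, -0.058, 0.0102, 0.4833], [0.0461, -0.6615, 0.7486, -0.1078], [-0.0367, 0.7477, 0.663, -1.6377], [0.0, 0.0, 0.0, 1.0]]}
```

View pics/top0.png

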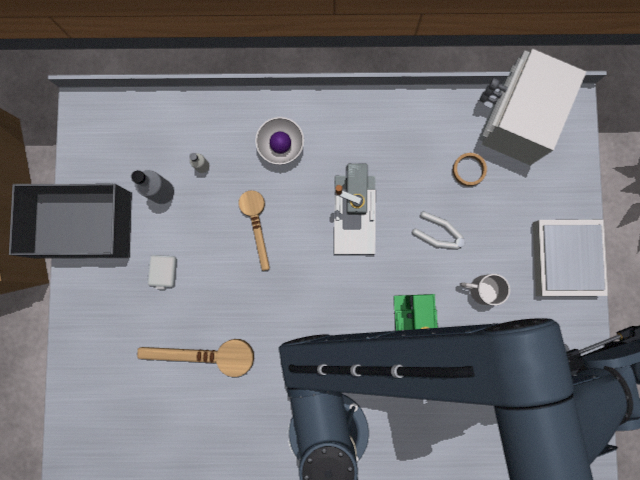

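View pics/side0.png

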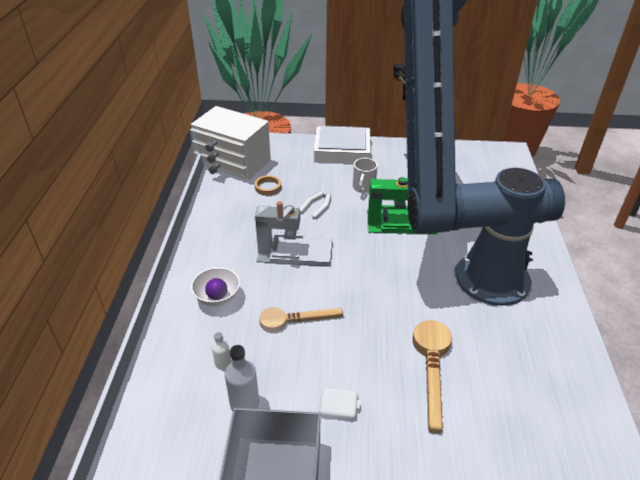

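Candidates:
- **Roller:** the small spoon, paddle at top (252,204) and handle end at (265,268), versus the big spoon, paddle at (235,357). I choose the small one.
- **Press:** grey at (355,210) versus green at (415,310). I choose the grey one.

I'll check both choices in one close crop.

```bash
cat > h.py <<'E'
from rig import bot, vision
import cv2,numpy as np
def ray(n,uv,m=None):
    m=m or vision.camera_model(n); K=np.array(m['camera_matrix']);T=np.array(m['camera_from_world'])
    d=np.linalg.inv(K)@[uv[0],uv[1],1]; d=d*[1,-1,-1]; R=T[:3,:3]
    return -R.T@T[:3,3], R.T@d
def onplane(n,uv,z,m=None):
    c,d=ray(n,uv,m); return c+d*(z-c[2])/d[2]
def proj(n,p,m=None):
    m=m or vision.camera_model(n); K=np.array(m['camera_matrix']);T=np.array(m['camera_from_world'])
    q=T[:3,:3]@p+T[:3,3]; q=K@(q*[1,-1,-1]); return q[:2]/q[2]
def tri(obs):
    A=np.zeros((3,3));b=np.zeros(3)
    for n,uv in obs:
        c,d=ray(n,uv); d/=np.linalg.norm(d); P=np.eye(3)-np.outer(d,d); A+=P;b+=P@c
    return np.linalg.solve(A,b)
def wood(im):
    h=cv2.cvtColor(im,cv2.COLOR_RGB2HSV); return cv2.inRange(h,(8,80,90),(25,255,255))
E
python3 - <<'E'
from h import *
im=cv2.imread('pics/top0.png')[:,:,::-1].copy()
cv2.imwrite('pics/c1.png',cv2.resize(im[130:280,230:390],None,fx=4,fy=4,interpolation=cv2.INTER_CUBIC)[:,:,::-1])
m=wood(im); 
n,l,st,ce=cv2.connectedComponentsWithStats(m)
for i in range(1,n):
    if st[i,4]>200: print(st[i],ce[i])
sub=np.zeros_like(m); sub[185:275,235:275]=m[185:275,235:275]
ys,xs=np.nonzero(sub); P=np.array([onplane('top',(x,y),0.02)[:2] for x,y in zip(xs,ys)])
c=P.mean(0); u,s,v=np.linalg.svd(P-c,full_matrices=False); a=v[0]; a=a if a[0]>0 else -a
t=(P-c)@a; w=(P-c)@[-a[1],a[0]]
print('axis',a,np.degrees(np.arctan2(a[1],a[0])),'len',np.ptp(t),'tip',c+a*t.max(),'tail',c+a*t.min())
hm=t<t.min()+.09; hd=P[hm]; pd=P[t>t.max()-.07]; ph=hd.mean(0); pp=(pd.max(0)+pd.min(0))/2
print('handle c',ph,'paddle c',pp, 'dir',np.degrees(np.arctan2(*(pp-ph)[::-1])))
h=cv2.cvtColor(im,cv2.COLOR_RGB2HSV); b=cv2.inRange(h,(0,0,215),(180,30,255)); b[:, :325]=0;b[:,385:]=0;b[:150]=0;b[270:]=0
k=max(cv2.findContours(b,cv2.RETR_EXTERNAL,cv2.CHAIN_APPROX_SIMPLE)[0],key=cv2.contourArea); print('bed',cv2.boundingRect(k),cv2.minAreaRect(k))
for q in cv2.boxPoints(cv2.minAreaRect(k)): print(q,onplane('top',q,.02))
E
```

```text
[454 153  32  32 276] [469.79710145 168.48188406]
[239 191  26  32 537] [251.43575419 203.94599628]
[252 222  17  49 345] [260.62608696 246.56521739]
[ 138  339  115   38 1899] [208.25803054 356.16903633]
axis [0.97665602 0.21480927] 12.404337651845234 len 0.21829652751603829 tip [0.63686476 0.21112605] tail [0.42366415 0.16423393]
handle c [0.46772513 0.17405135] paddle c [0.60182956 0.20299941] dir 12.181080747077212
bed (352, 239, 10, 14) ((354.89324951171875, 246.6292266845703), (13.885972023010254, 7.843984603881836), 57.9946174621582)
[347.88763 242.82025] [ 0.49342456 -0.05536515  0.02      ]
[354.5393  238.66293] [ 0.50445256 -0.07325973  0.02      ]
[361.89886 250.4382 ] [ 0.47273737 -0.09250557  0.02      ]
[355.2472  254.59552] [ 0.46175613 -0.07463693  0.02      ]
```

View pics/c1.png

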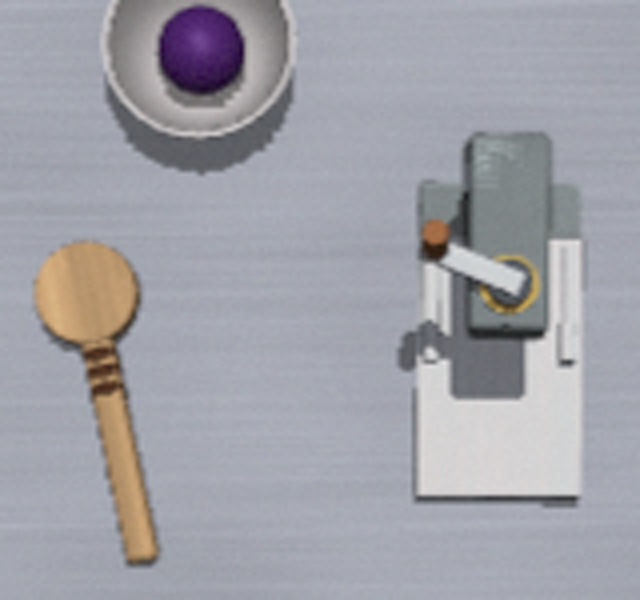

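The crop confirms it: the small spoon has a pale handle with brown rings, its paddle is at crop (87,292) and its handle end at (142,560). The grey press's bed front corners are at crop (416,497) and (579,497), and the crank grip is at (435,235). I'll move towards the press for a closer look on the way.

```bash
python3 -m handwheel '[{"xyz":[60,-60,-120],"delta_rot":[0,0,0.1],"hand":-1},{"xyz":[110,-110,-120],"delta_rot":[0,0,0.2],"hand":-1},{"xyz":[155,-155,-120],"delta_rot":[0,0,0.3],"hand":-1},{"xyz":[200,-200,-120],"delta_rot":[0,0,0.36],"hand":-1},{"xyz":[240,-240,-120],"delta_rot":[0,0,0.36],"hand":-1}]'
cat >> h.py <<'E'
def goal(x,y,z,yaw):
    s=bot.read_state(); R=np.array(s['tcp_rot']); p=np.array(s['position'])
    a=np.radians(yaw); c,q=np.cos(a),np.sin(a); G=np.array([[c,q,0],[q,-c,0],[0,0,-1.]])
    from scipy.spatial.transform import Rotation as Ro
    print('goal xyz',np.round(1000*R.T@(np.array([x,y,z])-p),1),'rot',np.round(Ro.from_matrix(R.T@G).as_rotvec(),3),'now',np.round(p,4),'t',round(s['time_s'],2),'q',np.round(s['joint_positions'],0))
E
python3 - <<'E'
from h import *
C=[np.array([230+x/4,130+y/4])-0.4 for x,y in((416,497),(579,497),(580,240))]
P=[onplane('top',c,.02) for c in C]; print(P)
print('yaw',np.degrees(np.arctan2(*( (P[0]-P[1])[:2]*[-1,1]))),np.degrees(np.arctan2(*(P[2]-P[1])[1::-1])), np.linalg.norm(P[0]-P[1]))
print('grip',onplane('top',(338.6,188.5),.219),'screw',onplane('top',(357.5,200.4),.165))
goal(.43,-.07,.35,0)
E
```

```text
time_s: 0.72
position: [0.3345, -0.3327, 0.3454]
tcp_rot: [[1.0, 0.001, 0.001], [0.001, -1.0, -0.0], [0.001, 0.0, -1.0]]
force: [1.1, -0.3, 0.5]
opening: 0.998
grasp_force: 0.0
[array([ 0.46417535, -0.01696797,  0.02      ]), array([ 0.46337059, -0.1255561 ,  0.02      ]), array([ 0.63703901, -0.12892715,  0.02      ])]
yaw -0.42461975627239856 -1.1120187626796276 0.10859111472572754
grip [ 0.60203131 -0.02863396  0.219     ] screw [ 0.58287798 -0.0751366   0.165     ]
goal xyz [  95.7 -262.7   -4.6] rot [ 0.    -0.001  0.001] now [ 0.3345 -0.3327  0.3454] t 0.72 q [-58.  11.  94.   0.  75.  31.]
```

```bash
python3 -m handwheel '[{"xyz":[20,-55,-5],"delta_rot":[0,0,0],"hand":-1},{"xyz":[40,-110,-5],"delta_rot":[0,0,0],"hand":-1},{"xyz":[60,-165,-5],"delta_rot":[0,0,0],"hand":-1},{"xyz":[80,-220,-5],"delta_rot":[0,0,0],"hand":-1},{"xyz":[96,-263,-5],"delta_rot":[0,0,0],"hand":-1}]'
python3 - <<'E'
from h import *
m=vision.camera_model('wrist'); im=vision.capture('wrist'); cv2.imwrite('pics/w1.png',im[:,:,::-1]); np.save('w1.npy',[np.array(m['camera_matrix']),np.array(m['camera_from_world'])],allow_pickle=True) if 0 else None
import pickle; pickle.dump(m,open('w1.pkl','wb'))
for p in [(.584,-.073,.02),(.464,-.072,.02),(.4676,.174,.012)]: print(proj('wrist',np.array(p),m))
goal(.4676,.174,.1,12.3)
E
```

```text
time_s: 1.35
position: [0.4295, -0.069, 0.3499]
tcp_rot: [[1.0, 0.003, -0.0], [0.003, -1.0, 0.0], [-0.0, -0.0, -1.0]]
force: [1.1, 0.4, -0.8]
opening: 1.001
grasp_force: 0.0
[319.97364006  83.2823741 ]
[318.86769964 176.96053225]
[143.58846781 173.61449749]
goal xyz [  38.4 -236.9  251.2] rot [-0.005 -0.002 -0.209] now [ 0.4304 -0.0645  0.3499] t 1.4 q [-24.   7.  98.   0.  75.  66.]
```

View pics/w1.png

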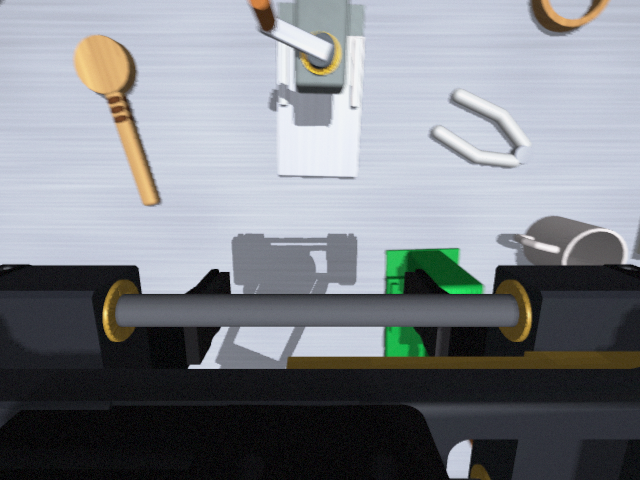

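The wrist view shows the bed's front corners at about (277,176) and (358,177) and the small roller from (105,65) to (152,205). I'll measure both from it.

```bash
python3 - <<'E'
from h import *
import pickle
m=pickle.load(open('w1.pkl','rb')); im=cv2.imread('pics/w1.png')[:,:,::-1].copy()
M=wood(im); M[:, :60]=0; M[:,180:]=0; M[230:]=0
ys,xs=np.nonzero(M); P=np.array([onplane('w',(x,y),0.022,m)[:2] for x,y in zip(xs,ys)])
c=P.mean(0); a=np.linalg.svd(P-c,full_matrices=False)[2][0]; a*=np.sign(a[0]); t=(P-c)@a
print('roller yaw',np.degrees(np.arctan2(a[1],a[0])),np.ptp(t))
hd=P[t<t.min()+.09]; b=np.linalg.svd(hd-hd.mean(0),full_matrices=False)[2][0]; b*=np.sign(b[0])
print('handle yaw',np.degrees(np.arctan2(b[1],b[0])),'mid',hd.mean(0),'tip',c+a*t.max(),'tail',c+a*t.min(), 'grip',hd.mean(0))
g=cv2.cvtColor(im,cv2.COLOR_RGB2GRAY).astype(float)
for r in(130,145,160): # side edges of bed
    row=g[r-2:r+3].mean(0); d=np.abs(np.diff(row)); l=265+np.argmax(d[265:290])+.5; rr=350+np.argmax(d[350:370])+.5
    print(r,l,rr,onplane('w',(l,r),.02,m)[:2],onplane('w',(rr,r),.02,m)[:2])
for c0 in(290,318,345):
    col=g[:,c0-2:c0+3].mean(1); d=np.diff(col)[165:190]; e=165+np.argmin(d)+.5; print(c0,e,onplane('w',(c0,e),.02,m)[:2])
E
```

```text
roller yaw 13.598569061867122 0.21794024995026084
handle yaw 12.348471023677165 mid [0.47157924 0.17237544] tip [0.63828645 0.21255775] tail [0.42645575 0.16131611] grip [0.47157924 0.17237544]
130 276.5 360.5 [ 0.52593811 -0.0149754 ] [ 0.52618349 -0.12760121]
145 277.5 359.5 [ 0.50655329 -0.01581596] [ 0.50679024 -0.1268914 ]
160 277.5 358.5 [ 0.48676251 -0.01530569] [ 0.48699384 -0.12616683]
290 174.5 [ 0.46727164 -0.03208028]
318 175.5 [ 0.46598928 -0.07079226]
345 176.5 [ 0.46470208 -0.10818085]
```

```bash
python3 -m handwheel '[{"xyz":[10,-60,20],"delta_rot":[0,0,-0.1],"hand":-1},{"xyz":[20,-115,45],"delta_rot":[0,0,-0.2],"hand":-1},{"xyz":[30,-170,70],"delta_rot":[0,0,-0.21],"hand":-1},{"xyz":[38,-220,95],"delta_rot":[0,0,-0.21],"hand":-1},{"xyz":[38,-237,140],"delta_rot":[0,0,-0.21],"hand":-1}]'
```

```text
time_s: 2.02
position: [0.4687, 0.1684, 0.21]
tcp_rot: [[0.977, 0.213, 0.005], [0.213, -0.977, 0.001], [0.005, 0.0, -1.0]]
force: [0.3, -1.0, 0.3]
opening: 1.0
grasp_force: 0.0
```

```bash
python3 - <<'E'
from h import *
goal(.469,.1727,.0125,12.35)
E
```

```text
goal xyz [  0.2  -4.2 197.5] rot [ 0.    -0.005 -0.   ] now [0.4687 0.1684 0.21  ] t 2.02 q [  7.  22. 102.   0.  56.  85.]
```

```bash
python3 -m handwheel '[{"xyz":[0,0,45],"delta_rot":[0,0,0],"hand":-1},{"xyz":[0,0,90],"delta_rot":[0,0,0],"hand":-1},{"xyz":[0,0,120],"delta_rot":[0,0,0],"hand":-1},{"xyz":[0,0,140],"delta_rot":[0,0,0],"hand":-1},{"xyz":[0,0,140],"delta_rot":[0,0,0],"hand":-1}]'; python3 - <<'E'
from h import *
goal(.469,.1727,.0125,12.35)
E
```

```text
time_s: 2.65
position: [0.4658, 0.1654, 0.0685]
tcp_rot: [[0.978, 0.21, -0.004], [0.21, -0.978, -0.001], [-0.004, -0.0, -1.0]]
force: [0.2, -0.2, 0.6]
opening: 1.001
grasp_force: 0.0
goal xyz [ 4.9 -6.5 56. ] rot [-0.     0.004 -0.004] now [0.4658 0.1654 0.0685] t 2.65 q [  7.  36. 108.  -0.  36.  84.]
```

```bash
python3 -m handwheel '[{"xyz":[5,-6.5,30],"delta_rot":[0,0.004,0],"hand":-1},{"xyz":[5,-6.5,48],"delta_rot":[0,0.004,0],"hand":-1},{"xyz":[5,-6.5,56],"delta_rot":[0,0.004,0],"hand":-1},{"xyz":[5,-6.5,56],"delta_rot":[0,0.004,0],"hand":-1},{"xyz":[5,-6.5,56],"delta_rot":[0,0.004,0],"hand":-1}]'; python3 -m handwheel '[{"xyz":[0,0,0],"delta_rot":[0,0,0],"hand":0.2},{"xyz":[0,0,0],"delta_rot":[0,0,0],"hand":0.6},{"xyz":[0,0,0],"delta_rot":[0,0,0],"hand":1},{"xyz":[0,0,0],"delta_rot":[0,0,0],"hand":1},{"xyz":[0,0,0],"delta_rot":[0,0,0],"hand":1}]'
```

```text
time_s: 3.28
position: [0.4712, 0.1732, 0.0149]
tcp_rot: [[0.978, 0.21, 0.006], [0.21, -0.978, 0.001], [0.006, 0.0, -1.0]]
force: [0.3, -0.6, -0.2]
opening: 0.997
grasp_force: 0.0
time_s: 3.9
position: [0.4706, 0.1732, 0.014]
tcp_rot: [[0.978, 0.21, 0.004], [0.21, -0.978, 0.001], [0.004, -0.0, -1.0]]
force: [-0.6, -0.2, -0.2]
opening: 0.517
grasp_force: 0.0
```

```bash
python3 -m handwheel '[{"xyz":[0,0,0],"delta_rot":[0,0,0],"hand":1},{"xyz":[0,0,0],"delta_rot":[0,0,0],"hand":1},{"xyz":[0,0,0],"delta_rot":[0,0,0],"hand":1},{"xyz":[0,0,0],"delta_rot":[0,0,0],"hand":1},{"xyz":[0,0,0],"delta_rot":[0,0,0],"hand":1}]'; python3 -m handwheel '[{"xyz":[0,0,0],"delta_rot":[0,0,0],"hand":1},{"xyz":[0,0,0],"delta_rot":[0,0,0],"hand":1},{"xyz":[0,0,-15],"delta_rot":[0,0,0],"hand":1},{"xyz":[0,0,-40],"delta_rot":[0,0,0],"hand":1},{"xyz":[0,0,-65],"delta_rot":[0,0,0],"hand":1}]'
python3 - <<'E'
from h import *
m=vision.camera_model('wrist'); im=vision.capture('wrist'); cv2.imwrite('pics/w2.png',im[:,:,::-1]); import pickle; pickle.dump(m,open('w2.pkl','wb'))
s=bot.read_state(); print(s['grasp_force'],s['position'])
E
```

```text
time_s: 4.53
position: [0.4706, 0.1731, 0.014]
tcp_rot: [[0.978, 0.21, 0.004], [0.21, -0.978, 0.001], [0.004, 0.0, -1.0]]
force: [0.5, 0.4, 0.3]
opening: 0.246
grasp_force: 29.8
time_s: 5.15
position: [0.4701, 0.1731, 0.0803]
tcp_rot: [[0.978, 0.21, 0.004], [0.21, -0.978, 0.001], [0.004, -0.0, -1.0]]
force: [0.5, -0.1, -1.7]
opening: 0.244
grasp_force: 29.9
29.864382147789 [0.47188164 0.17348198 0.08304901]
```

View pics/w2.png

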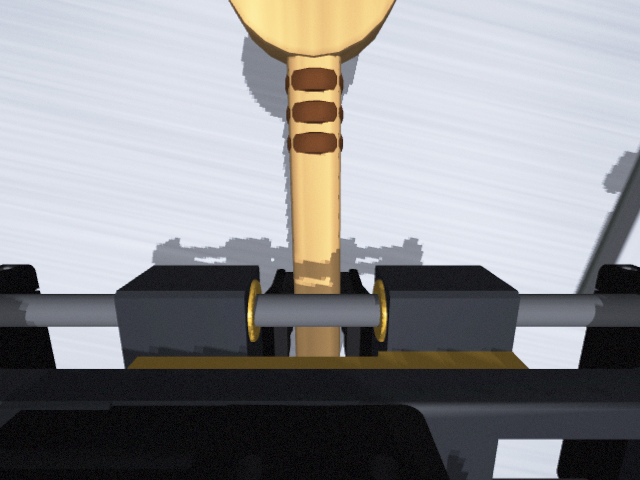

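The roller is gripped and aligned with the jaws, with the handle column centred at x≈316. Next I retreat clear of the press and turn to its yaw of about -1°.

```bash
python3 -m handwheel '[{"xyz":[-25,15,0],"delta_rot":[0,0,0.06],"hand":1},{"xyz":[-50,30,0],"delta_rot":[0,0,0.13],"hand":1},{"xyz":[-75,44,0],"delta_rot":[0,0,0.2],"hand":1},{"xyz":[-92,55,0],"delta_rot":[0,0,0.233],"hand":1},{"xyz":[-92,55,0],"delta_rot":[0,0,0.233],"hand":1}]'; python3 - <<'E'
from h import *
goal(.383,-.0692,.075,-1)
E
```

```text
time_s: 5.82
position: [0.3906, 0.0996, 0.0789]
tcp_rot: [[1.0, -0.023, 0.002], [-0.023, -1.0, 0.001], [0.002, -0.001, -1.0]]
force: [0.1, -0.1, -1.0]
opening: 0.248
grasp_force: 29.9
goal xyz [ -3.8 168.9   3.7] rot [-0.001 -0.002 -0.005] now [0.3906 0.0996 0.0789] t 5.83 q [ -2.  31. 121.   0.  28.  89.]
```

```bash
python3 -m handwheel '[{"xyz":[-4,45,0],"delta_rot":[0,0,-0.005],"hand":1},{"xyz":[-4,90,0],"delta_rot":[0,0,-0.005],"hand":1},{"xyz":[-4,135,2],"delta_rot":[0,0,-0.005],"hand":1},{"xyz":[-4,169,4],"delta_rot":[0,0,-0.005],"hand":1},{"xyz":[-4,169,4],"delta_rot":[0,0,-0.005],"hand":1}]'; python3 - <<'E'
from h import *
import pickle
m=vision.camera_model('wrist'); im=vision.capture('wrist'); cv2.imwrite('pics/w3.png',im[:,:,::-1]);pickle.dump(m,open('w3.pkl','wb'))
cv2.imwrite('pics/t3.png',vision.capture('top')[130:280,290:410][:,:,::-1].repeat(4,0).repeat(4,1))
goal(.383,-.0692,.040,-1)
E
```

```text
time_s: 6.45
position: [0.3869, -0.0714, 0.0745]
tcp_rot: [[1.0, -0.02, 0.008], [-0.02, -1.0, -0.001], [0.008, 0.001, -1.0]]
force: [0.1, 0.1, -1.7]
opening: 0.249
grasp_force: 29.9
goal xyz [-2.1  0.5 34.5] rot [-0.001 -0.004  0.001] now [ 0.385  -0.0688  0.0746] t 6.55 q [-27.  32. 123.   0.  25.  64.]
```

View pics/w3.png

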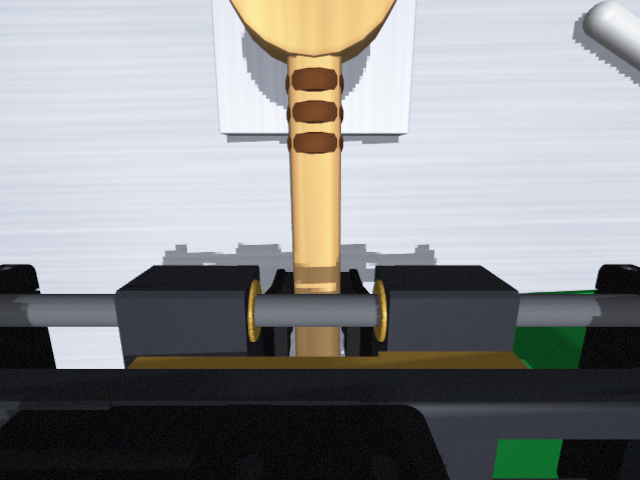

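The bed's front corners are at (221,134) and (408,134), level in the picture, and the handle's centre line is at about x=315. The roller is lined up with the bed, and I'll quantify that.

```bash
python3 - <<'E'
from h import *
import pickle
m=pickle.load(open('w3.pkl','rb')); im=cv2.imread('pics/w3.png')[:,:,::-1].copy(); g=cv2.cvtColor(im,cv2.COLOR_RGB2GRAY).astype(float)
R=np.array(bot.read_state()['tcp_rot']);p=np.array(bot.read_state()['position'])
loc=lambda q:np.round(1000*R.T@(q-p),1)
for u,v in((221,133.5),(408,133.5),(213,2),(415,2)): q=onplane('w',(u,v),.02,m); print('bed',np.round(q,4),loc(q))
M=wood(im)
for r in(20,40,100,125,200):
    x=np.nonzero(M[r,200:430])[0]+200; z=.0746-.014+(.024 if r<50 else .022)
    q=onplane('w',((x.min()+x.max())/2,r),z,m); print('roller',r,x.min(),x.max(),loc(q))
E
```

```text
bed [ 0.466  -0.0173  0.02  ] [ 80.  -52.8  54.9]
bed [ 0.4638 -0.126   0.02  ] [79.5 56.  54.8]
bed [ 0.5333 -0.0188  0.02  ] [147.3 -52.4  55.2]
bed [ 0.5312 -0.1269  0.02  ] [147.   55.8  55.1]
roller 20 242 384 [116.8   1.4  -9.6]
roller 40 254 364 [110.1  -0.2  -9.6]
roller 100 289 340 [89.   1.8 -7.7]
roller 125 289 340 [79.5  1.7 -7.7]
roller 200 292 339 [49.1  2.  -7.8]
```

```bash
python3 -m handwheel '[{"xyz":[-2,0,15],"delta_rot":[0,-0.004,0],"hand":1},{"xyz":[-2,0,28],"delta_rot":[0,-0.004,0],"hand":1},{"xyz":[-2,0,36],"delta_rot":[0,-0.004,0],"hand":1},{"xyz":[-2,0,38],"delta_rot":[0,-0.004,0],"hand":1},{"xyz":[-2,0,38],"delta_rot":[0,-0.004,0],"hand":1}]';python3 -m handwheel '[{"xyz":[0,0,0.5],"delta_rot":[0,0,0],"hand":1},{"xyz":[0,0,1],"delta_rot":[0,0,0],"hand":1},{"xyz":[0,0,1.5],"delta_rot":[0,0,0],"hand":1},{"xyz":[0,0,2],"delta_rot":[0,0,0],"hand":1},{"xyz":[0,0,2],"delta_rot":[0,0,0],"hand":1}]'
```

```text
time_s: 7.18
position: [0.3827, -0.0684, 0.0366]
tcp_rot: [[1.0, -0.015, -0.0], [-0.015, -1.0, 0.001], [-0.0, -0.001, -1.0]]
force: [0.4, 0.1, -0.3]
opening: 0.25
grasp_force: 29.9
time_s: 7.8
position: [0.3826, -0.0689, 0.0346]
tcp_rot: [[1.0, -0.016, 0.0], [-0.016, -1.0, 0.001], [0.0, -0.001, -1.0]]
force: [-0.3, -0.1, 0.7]
opening: 0.253
grasp_force: 29.9
```

```bash
python3 -m handwheel '[{"xyz":[10,0,0],"delta_rot":[0,0,0.003],"hand":1},{"xyz":[22,0,0],"delta_rot":[0,0,0.003],"hand":1},{"xyz":[34,0,0],"delta_rot":[0,0,0.003],"hand":1},{"xyz":[46,0,0],"delta_rot":[0,0,0.003],"hand":1},{"xyz":[52,0,0],"delta_rot":[0,0,0.003],"hand":1}]'; python3 - <<'E'
from h import *
im=vision.capture('side'); c=im[170:280,225:365]; cv2.imwrite('pics/s4.png',cv2.resize(c,None,fx=5,fy=5,interpolation=cv2.INTER_CUBIC)[:,:,::-1])
s=bot.read_state();print(s['force'],s['position'])
E
```

```text
time_s: 8.43
position: [0.436, -0.0698, 0.0345]
tcp_rot: [[1.0, -0.019, 0.001], [-0.019, -1.0, 0.0], [0.001, -0.0, -1.0]]
force: [-0.2, -1.5, 0.3]
opening: 0.25
grasp_force: 29.9
[ 0.16318964  0.99652507 -0.27942614] [ 0.43656013 -0.07002203  0.034502  ]
```

View pics/s4.png

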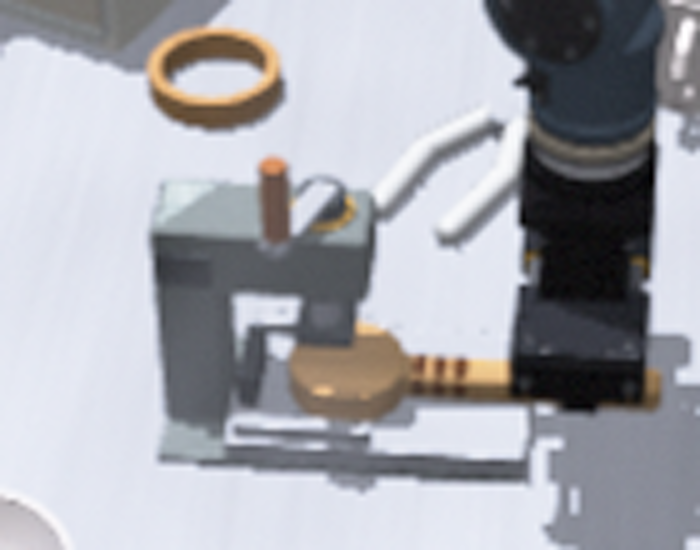

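The paddle is between the rails and under the foot, with its tip at crop (292,360) and the dark stop at (255,365), so there's still a gap. Now I creep in.

```bash
python3 -m handwheel '[{"xyz":[1,0,0],"delta_rot":[0,0,0],"hand":1},{"xyz":[2,0,0],"delta_rot":[0,0,0],"hand":1},{"xyz":[3,0,0],"delta_rot":[0,0,0],"hand":1},{"xyz":[3,0,0],"delta_rot":[0,0,0],"hand":1},{"xyz":[3,0,0],"delta_rot":[0,0,0],"hand":1}]' | egrep 'pos|force'; python3 - <<'E'
from h import *
for i in range(1): s=bot.read_state();print(s['force'],s['position'])
E
```

```text
position: [0.4371, -0.0695, 0.0345]
force: [-0.9, 0.6, -0.8]
grasp_force: 29.9
[-0.89541678  0.59424033 -0.81683451] [ 0.43712001 -0.06954423  0.03448168]
```

```bash
python3 -m handwheel '[{"xyz":[1,0,0],"delta_rot":[0,0,0],"hand":1},{"xyz":[2,0,0],"delta_rot":[0,0,0],"hand":1},{"xyz":[3,0,0],"delta_rot":[0,0,0],"hand":1},{"xyz":[3,0,0],"delta_rot":[0,0,0],"hand":1},{"xyz":[3,0,0],"delta_rot":[0,0,0],"hand":1}]' | egrep 'pos|force'
```

```text
position: [0.4409, -0.0699, 0.0345]
force: [0.2, 0.8, 0.1]
grasp_force: 29.9
```

```bash
python3 -m handwheel '[{"xyz":[1,0,0],"delta_rot":[0,0,0],"hand":1},{"xyz":[2,0,0],"delta_rot":[0,0,0],"hand":1},{"xyz":[3,0,0],"delta_rot":[0,0,0],"hand":1},{"xyz":[3,0,0],"delta_rot":[0,0,0],"hand":1},{"xyz":[3,0,0],"delta_rot":[0,0,0],"hand":1}]' | egrep 'pos|force'
```

```text
position: [0.4437, -0.0699, 0.0345]
force: [-1.3, -0.0, 1.4]
grasp_force: 29.9
```

```bash
python3 -m handwheel '[{"xyz":[1,0,0],"delta_rot":[0,0,0],"hand":1},{"xyz":[2,0,0],"delta_rot":[0,0,0],"hand":1},{"xyz":[2,0,0],"delta_rot":[0,0,0],"hand":1},{"xyz":[2,0,0],"delta_rot":[0,0,0],"hand":1},{"xyz":[2,0,0],"delta_rot":[0,0,0],"hand":1}]' | egrep 'pos|force'
```

```text
position: [0.4457, -0.0699, 0.0345]
force: [-1.6, 0.0, 0.2]
grasp_force: 29.9
```

```bash
python3 -m handwheel '[{"xyz":[1,0,0],"delta_rot":[0,0,0],"hand":1},{"xyz":[2,0,0],"delta_rot":[0,0,0],"hand":1},{"xyz":[2,0,0],"delta_rot":[0,0,0],"hand":1},{"xyz":[2,0,0],"delta_rot":[0,0,0],"hand":1},{"xyz":[2,0,0],"delta_rot":[0,0,0],"hand":1}]' | egrep 'pos|force'
```

```text
position: [0.4477, -0.0699, 0.0345]
force: [-0.5, 1.5, 0.7]
grasp_force: 29.9
```

```bash
python3 -m handwheel '[{"xyz":[1,0,0],"delta_rot":[0,0,0],"hand":1},{"xyz":[2,0,0],"delta_rot":[0,0,0],"hand":1},{"xyz":[2,0,0],"delta_rot":[0,0,0],"hand":1},{"xyz":[2,0,0],"delta_rot":[0,0,0],"hand":1},{"xyz":[2,0,0],"delta_rot":[0,0,0],"hand":1}]' | egrep 'pos|force'
```

```text
position: [0.4497, -0.07, 0.0345]
force: [-0.6, 0.0, 0.3]
grasp_force: 29.9
```

```bash
python3 -m handwheel '[{"xyz":[1,0,0],"delta_rot":[0,0,0],"hand":1},{"xyz":[1.5,0,0],"delta_rot":[0,0,0],"hand":1},{"xyz":[1.5,0,0],"delta_rot":[0,0,0],"hand":1},{"xyz":[1.5,0,0],"delta_rot":[0,0,0],"hand":1},{"xyz":[1.5,0,0],"delta_rot":[0,0,0],"hand":1}]' | egrep 'pos|force'
```

```text
position: [0.4511, -0.07, 0.0345]
force: [-0.4, -0.1, 0.8]
grasp_force: 29.9
```

```bash
python3 -m handwheel '[{"xyz":[1,0,0],"delta_rot":[0,0,0],"hand":1},{"xyz":[1.5,0,0],"delta_rot":[0,0,0],"hand":1},{"xyz":[1.5,0,0],"delta_rot":[0,0,0],"hand":1},{"xyz":[1.5,0,0],"delta_rot":[0,0,0],"hand":1},{"xyz":[1.5,0,0],"delta_rot":[0,0,0],"hand":1}]' | egrep 'pos|force'
```

```text
position: [0.4517, -0.0697, 0.0344]
force: [-3.3, 0.2, 2.4]
grasp_force: 29.9
```

```bash
python3 -m handwheel '[{"xyz":[0.5,0,0],"delta_rot":[0,0,0],"hand":1},{"xyz":[1,0,0],"delta_rot":[0,0,0],"hand":1},{"xyz":[1,0,0],"delta_rot":[0,0,0],"hand":1},{"xyz":[1,0,0],"delta_rot":[0,0,0],"hand":1},{"xyz":[1,0,0],"delta_rot":[0,0,0],"hand":1}]' | egrep 'pos|force'
```

```text
position: [0.4518, -0.0695, 0.0344]
force: [-6.0, -0.5, 3.6]
grasp_force: 29.9
```

The tip seated at TCP x=0.4518 with 6 N. I ease off slightly and let go.

```bash
python3 -m handwheel '[{"xyz":[-0.7,0,0],"delta_rot":[0,0,0],"hand":1},{"xyz":[-0.7,0,0],"delta_rot":[0,0,0],"hand":1},{"xyz":[-0.7,0,0],"delta_rot":[0,0,0],"hand":0.2},{"xyz":[-0.7,0,0],"delta_rot":[0,0,0],"hand":-0.2},{"xyz":[-0.7,0,0],"delta_rot":[0,0,0],"hand":-0.2}]' | egrep 'pos|force|open';python3 -m handwheel '[{"xyz":[0,0,0],"delta_rot":[0,0,0],"hand":-0.4},{"xyz":[0,0,0],"delta_rot":[0,0,0],"hand":-0.4},{"xyz":[0,0,-25],"delta_rot":[0,0,0],"hand":-0.4},{"xyz":[0,0,-60],"delta_rot":[0,0,0],"hand":-0.4},{"xyz":[0,0,-105],"delta_rot":[0,0,0],"hand":-0.4}]' | egrep 'time|pos|force|open'; python3 - <<'E'
from h import *
im=vision.capture('side'); c=im[170:280,225:365]; cv2.imwrite('pics/s5.png',cv2.resize(c,None,fx=5,fy=5,interpolation=cv2.INTER_CUBIC)[:,:,::-1])
t=vision.capture('top'); cv2.imwrite('pics/t5.png',t[:,:,::-1])
# roller tail in top
print(bot.read_state()['position'])
# crank grip: brown in both views
h=cv2.cvtColor(im,cv2.COLOR_RGB2HSV)
for n,I,(x0,x1,y0,y1) in(('side',im,(265,295,195,225)),('top',t,(325,370,170,215))):
    H=cv2.cvtColor(I,cv2.COLOR_RGB2HSV); k=cv2.inRange(H,(3,90,50),(14,255,255)); q=np.zeros_like(k);q[y0:y1,x0:x1]=k[y0:y1,x0:x1]
    ys,xs=np.nonzero(q); print(n,len(xs),xs.min(),xs.max(),ys.min(),ys.max(),xs.mean(),ys.mean())
E
```

```text
position: [0.4541, -0.0704, 0.0346]
force: [0.7, -0.1, 0.6]
opening: 0.505
grasp_force: 0.0
time_s: 15.35
position: [0.4522, -0.0699, 0.1399]
force: [0.1, 0.2, -0.8]
opening: 0.703
grasp_force: 0.0
[ 0.45555138 -0.0710654   0.14313976]
side 13 277 281 202 204 279.3076923076923 203.0
top 44 336 341 185 193 338.3636363636364 188.75
```

View pics/s5.png

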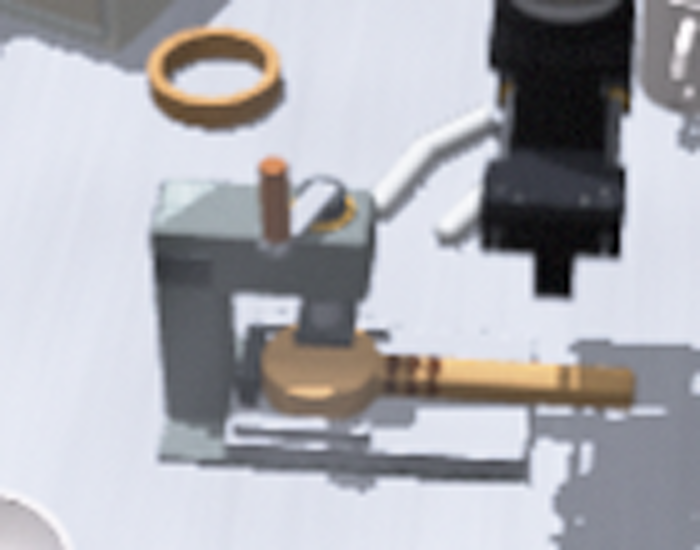

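The paddle's edge at crop (262,370) is against the dark stop, the tab window at (187,270) is dark, and the crank grip top is at (272,163). I'll locate the grip precisely.

```bash
python3 - <<'E'
from h import *
for tp in((338.4,188),(338.6,187.5)):
    print('tri',tri([('side',(279.3,202.8)),('top',tp)]))
    q=onplane('top',tp,.219); r=q[:2]-[.585,-.0727]; print(q,np.hypot(*r),np.degrees(np.arctan2(r[1],r[0])))
q=onplane('side',(279.3,202.8),.219); r=q[:2]-[.585,-.0727]; print(q,np.hypot(*r))
r=r/np.hypot(*r)*.05; print(np.array([.585,-.0727])+r, np.degrees(np.arctan2(r[1],r[0])))
E
```

```text
tri [ 0.60456078 -0.02824066  0.2154214 ]
[ 0.60321981 -0.02817759  0.219     ] 0.04810619753758107 67.74425876951616
tri [ 0.60520245 -0.02871863  0.21516241]
[ 0.6044011  -0.02865533  0.219     ] 0.04812832672806615 66.22713497407199
[ 0.60452747 -0.02382327  0.219     ] 0.05263322988176421
[ 0.60355051 -0.02626856] 68.22206365887347
```

```bash
python3 -m handwheel '[{"xyz":[0,0,-45],"delta_rot":[0,0,0],"hand":-1},{"xyz":[0,0,-95],"delta_rot":[0,0,0],"hand":-1},{"xyz":[35,-10,-125],"delta_rot":[0,0,0],"hand":-1},{"xyz":[80,-25,-125],"delta_rot":[0,0,0],"hand":-1},{"xyz":[120,-35,-125],"delta_rot":[0,0,0],"hand":-1}]' | egrep 'time|pos'; python3 - <<'E'
from h import *
goal(.604,-.0265,.24,-1)
E
```

```text
time_s: 16.08
position: [0.5747, -0.037, 0.2644]
goal xyz [ 29.1 -11.   24.4] rot [-0.001 -0.    -0.002] now [ 0.5747 -0.037   0.2644] t 16.07 q [-15.  24.  87.   0.  69.  76.]
```

```bash
python3 -m handwheel '[{"xyz":[20,-8,5],"delta_rot":[0,0,0],"hand":-1},{"xyz":[31,-10,15],"delta_rot":[0,0,0],"hand":-1},{"xyz":[31,-10,24],"delta_rot":[0,0,0],"hand":-1},{"xyz":[31,-10,24],"delta_rot":[0,0,0],"hand":-1},{"xyz":[31,-10,24],"delta_rot":[0,0,0],"hand":-1}]' | egrep 'time|pos'; python3 - <<'E'
from h import *
goal(.604,-.0265,.188,-1)
m=vision.camera_model('wrist'); im=vision.capture('wrist'); cv2.imwrite('pics/w6.png',im[:,:,::-1])
E
```

```text
time_s: 16.7
position: [0.604, -0.0284, 0.2406]
goal xyz [-0.  -1.9 52.6] rot [-0.001  0.001 -0.002] now [ 0.604  -0.0284  0.2406] t 16.7 q [-13.  28.  84.   0.  68.  78.]
```

View pics/w6.png

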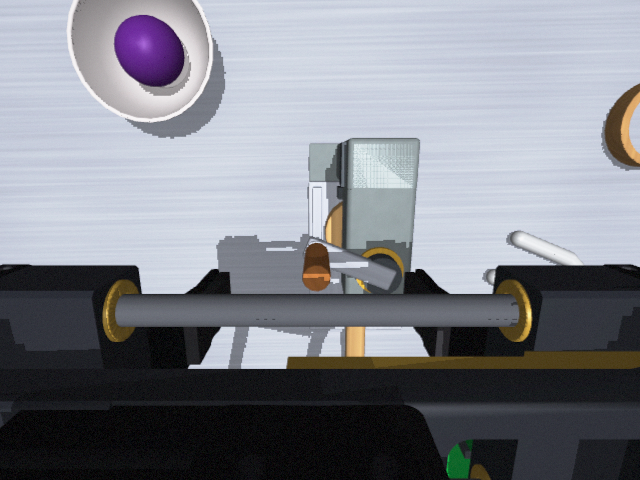

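The grip at (316,275) sits between the open fingers, and the screw is at (380,272). I'll descend and close.

```bash
python3 -m handwheel '[{"xyz":[0,0,20],"delta_rot":[0,0,0],"hand":-1},{"xyz":[0,0,40],"delta_rot":[0,0,0],"hand":-1},{"xyz":[0,-1,52],"delta_rot":[0,0,0],"hand":-0.5},{"xyz":[0,-1,52],"delta_rot":[0,0,0],"hand":0.5},{"xyz":[0,-1,52],"delta_rot":[0,0,0],"hand":1}]' | egrep 'time|pos|force|open'; python3 -m handwheel '[{"xyz":[0,0,0],"delta_rot":[0,0,0],"hand":1},{"xyz":[0,0,0],"delta_rot":[0,0,0],"hand":1},{"xyz":[0,0,0],"delta_rot":[0,0,0],"hand":1},{"xyz":[0,0,0],"delta_rot":[0,0,0],"hand":1},{"xyz":[0,0,0],"delta_rot":[0,0,0],"hand":1}]' | egrep 'time|pos|force|open';python3 -m handwheel '[{"xyz":[0,0,0],"delta_rot":[0,0,0],"hand":1},{"xyz":[0,0,0],"delta_rot":[0,0,0],"hand":1},{"xyz":[0,0,0],"delta_rot":[0,0,0],"hand":1},{"xyz":[0,0,0],"delta_rot":[0,0,0],"hand":1},{"xyz":[0,0,0],"delta_rot":[0,0,0],"hand":1}]' | egrep 'time|pos|force|open'
```

```text
time_s: 17.38
position: [0.6053, -0.0272, 0.1893]
force: [-0.3, 0.6, 0.2]
opening: 0.746
grasp_force: 0.0
time_s: 18.0
position: [0.6048, -0.0279, 0.1885]
force: [-1.5, -3.2, 0.9]
opening: 0.176
grasp_force: 30.5
time_s: 18.62
position: [0.6047, -0.0278, 0.1885]
force: [-1.0, -4.0, 0.5]
opening: 0.176
grasp_force: 30.0
```

```bash
cat >> h.py <<'E'
AX=np.array([.585,-.0727])
def crank(t0,step,r=50.,yaw=-1.,n=5):
    a=np.radians(yaw); X=np.array([np.cos(a),np.sin(a)]); Y=np.array([np.sin(a),-np.cos(a)])
    P=lambda t:r*np.array([np.cos(np.radians(t)),np.sin(np.radians(t))])
    for i in range(1,n+1): d=P(t0+i*step)-P(t0); print(t0+i*step,np.round([d@X,d@Y],1).tolist())
def where():
    s=bot.read_state(); p=np.array(s['position'])[:2]-AX; f=np.array(s['force'])
    t=np.arctan2(p[1],p[0]); print('angle',np.degrees(t).round(1),'r',(1e3*np.hypot(*p)).round(1),'F rad',(f[0]*np.cos(t)+f[1]*np.sin(t)).round(1),'F tan',(-f[0]*np.sin(t)+f[1]*np.cos(t)).round(1),'t',round(s['time_s'],2),'z',np.round(s['position'][2],4))
E
python3 - <<'E'
from h import *
where(); crank(66.5,-8); print(); crank(26.5,-10); print(); crank(-23.5,-10)
E
```

```text
angle 66.2 r 49.0 F rad -4.0 F tan -0.6 t 18.62 z 0.1885
58.5 [6.2, 3.1]
50.5 [12.0, 7.1]
42.5 [17.1, 11.8]
34.5 [21.6, 17.2]
26.5 [25.2, 23.1]

16.5 [3.3, 8.1]
6.5 [5.2, 16.6]
-3.5 [5.6, 25.3]
-13.5 [4.5, 33.9]
-23.5 [1.8, 42.2]

-33.5 [-4.0, 7.7]
-43.5 [-9.3, 14.6]
-53.5 [-15.8, 20.5]
-63.5 [-23.1, 25.2]
-73.5 [-31.2, 28.6]
```

```bash
python3 -m handwheel '[{"xyz":[6.2,3.1,0],"delta_rot":[0,0,0],"hand":1},{"xyz":[12,7.1,0],"delta_rot":[0,0,0],"hand":1},{"xyz":[17.1,11.8,0],"delta_rot":[0,0,0],"hand":1},{"xyz":[21.6,17.2,0],"delta_rot":[0,0,0],"hand":1},{"xyz":[25.2,23.1,0],"delta_rot":[0,0,0],"hand":1}]' | egrep 'time|pos|force|open'; python3 - <<'E'
from h import *
where()
im=vision.capture('side'); c=im[170:280,225:365]; cv2.imwrite('pics/s7.png',cv2.resize(c,None,fx=5,fy=5,interpolation=cv2.INTER_CUBIC)[:,:,::-1])
print(im[222:227,256:270].mean(2).round(0)); where()
E
```

```text
time_s: 19.25
position: [0.6292, -0.0502, 0.1884]
force: [-4.5, 0.0, 3.4]
opening: 0.173
grasp_force: 30.0
angle 27.0 r 49.6 F rad -4.0 F tan 2.1 t 19.25 z 0.1884
[[ 58.  58.  59.  62.  63.  65.  66.  68.  68.  72.  75.  85.  88.  90.]
 [ 62.  58.  61.  64.  63.  66.  67.  70.  69.  71.  73.  84.  89.  88.]
 [ 71.  60.  64.  64.  67.  66.  68.  71.  72.  74.  73.  83.  90.  90.]
 [ 84.  62.  63.  65.  65.  68.  71.  72.  73.  73.  75.  84.  90.  90.]
 [100.  66.  69.  70.  70.  72.  73.  72.  76.  74.  76.  84.  91.  91.]]
angle 25.6 r 49.6 F rad -4.6 F tan 2.4 t 19.3 z 0.1885
```

View pics/s7.png

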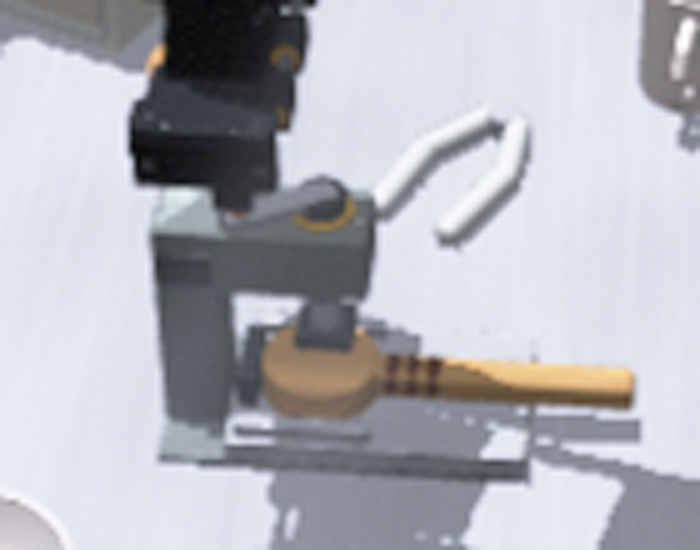

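The crank turns and the foot has come lower. The window at crop (187,272) is still dark, so no tab yet. I continue.

```bash
cat >> h.py <<'E'
def tab():
    where(); im=vision.capture('side').astype(float)
    b=im[215:240,252:272].mean(2)
    print('bright rows',[(215+i,int(r.max()),int((r>120).sum())) for i,r in enumerate(b[:, 5:15]) if (r>120).sum()], 'win',b[7:12,7:14].mean().round(0))
E
python3 -m handwheel '[{"xyz":[3.2,8,0],"delta_rot":[0,0,0],"hand":1},{"xyz":[5.1,16.5,0],"delta_rot":[0,0,0],"hand":1},{"xyz":[5.4,25.2,0],"delta_rot":[0,0,0],"hand":1},{"xyz":[4.3,33.8,0],"delta_rot":[0,0,0],"hand":1},{"xyz":[1.6,42,0],"delta_rot":[0,0,0],"hand":1}]' | egrep 'force|open'; python3 - <<'E'
from h import *
tab()
p=onplane('side',(262.4,224),.125); print(p,[proj('side',p+[0,d,0]).round(1).tolist() for d in(0,.01,.015,.023)])
E
```

```text
force: [0.2, 3.0, 2.0]
opening: 0.177
grasp_force: 30.0
angle -24.0 r 50.6 F rad -1.0 F tan 2.8 t 19.93 z 0.1886
bright rows [(215, 169, 10), (216, 152, 10), (239, 127, 1)] win 69.0
[ 0.65838114 -0.04422674  0.125     ] [[262.4, 224.0], [261.9, 226.3], [261.7, 227.4], [261.3, 229.3]]
```

```bash
python3 -m handwheel '[{"xyz":[-4,7.7,0],"delta_rot":[0,0,0],"hand":1},{"xyz":[-9.3,14.6,0],"delta_rot":[0,0,0],"hand":1},{"xyz":[-15.8,20.5,0],"delta_rot":[0,0,0],"hand":1},{"xyz":[-23.1,25.2,0],"delta_rot":[0,0,0],"hand":1},{"xyz":[-31.2,28.6,0],"delta_rot":[0,0,0],"hand":1}]' | egrep 'force|open'; python3 - <<'E'
from h import *
tab(); t=vision.capture('top'); cv2.imwrite('pics/t8.png',t[:,:,::-1]); print(t[165:190,336:350].mean(2).round(0).astype(int)[::3])
crank(-73.5,-8); print(); crank(-113.5,-8);print();crank(-153.5,-8)
E
```

```text
force: [3.0, -2.2, -0.9]
opening: 0.173
grasp_force: 30.0
angle -74.7 r 51.2 F rad 2.9 F tan 2.3 t 20.6 z 0.1886
bright rows [(215, 168, 10), (216, 156, 10), (239, 127, 1)] win 69.0
[[182 178 179 180 178 179 176 177 180 167 139 105 129 153]
 [179 180 178 153  98  76  71  60  62  62  70  73  76  71]
 [177 177 154 102  61  69  70  67 118 107  70  75  73  70]
 [176 174 150 104  72  77  74  74  75  75  74  74  77  76]
 [140 141 125  90  87  76  62  71  76  73  77  76  74  74]
 [142 140 126  92  74  77  75  76  72  73  71  74  73  75]
 [142 140 123  92  77  72  76  74  75  76  76  74  66  74]
 [139 139 124  91  75  73  78  76  76  78  75  73  83  90]
 [203 201 174 117  76  76  74  76  76  71  71  81  88  90]]
-81.5 [-6.8, 1.6]
-89.5 [-13.7, 2.3]
-97.5 [-20.7, 2.0]
-105.5 [-27.6, 0.7]
-113.5 [-34.2, -1.5]

-121.5 [-6.2, -3.1]
-129.5 [-12.0, -7.1]
-137.5 [-17.1, -11.8]
-145.5 [-21.6, -17.2]
-153.5 [-25.2, -23.1]

-161.5 [-2.8, -6.4]
-169.5 [-4.6, -13.1]
-177.5 [-5.6, -20.0]
-185.5 [-5.5, -27.0]
-193.5 [-4.5, -33.9]
```

```bash
python3 -m handwheel '[{"xyz":[-6.8,1.8,0],"delta_rot":[0,0,0],"hand":1},{"xyz":[-13.7,2.7,0],"delta_rot":[0,0,0],"hand":1},{"xyz":[-20.7,2.5,0],"delta_rot":[0,0,0],"hand":1},{"xyz":[-27.6,1.2,0],"delta_rot":[0,0,0],"hand":1},{"xyz":[-34.2,-1,0],"delta_rot":[0,0,0],"hand":1}]' | egrep 'force|open'; python3 - <<'E'
from h import *
tab()
E
```

```text
force: [0.0, -4.1, 1.1]
opening: 0.171
grasp_force: 30.0
angle -114.9 r 51.1 F rad 3.7 F tan 1.8 t 21.32 z 0.1885
bright rows [(215, 169, 10), (216, 153, 10), (239, 127, 1)] win 70.0
```

```bash
python3 -m handwheel '[{"xyz":[-6.4,-2.9,0],"delta_rot":[0,0,0],"hand":1},{"xyz":[-12.4,-6.8,0],"delta_rot":[0,0,0],"hand":1},{"xyz":[-17.6,-11.5,0],"delta_rot":[0,0,0],"hand":1},{"xyz":[-22.2,-17,0],"delta_rot":[0,0,0],"hand":1},{"xyz":[-25.8,-23,0],"delta_rot":[0,0,0],"hand":1}]' | egrep 'force|open'; python3 - <<'E'
from h import *
tab()
E
```

```text
force: [4.0, -1.3, 0.1]
opening: 0.174
grasp_force: 30.0
angle -154.3 r 50.6 F rad -3.1 F tan 3.0 t 22.0 z 0.1885
bright rows [(215, 168, 10), (216, 154, 10), (239, 128, 1)] win 70.0
```

```bash
python3 -m handwheel '[{"xyz":[-2.7,-6.4,0],"delta_rot":[0,0,0],"hand":1},{"xyz":[-4.4,-13.1,0],"delta_rot":[0,0,0],"hand":1},{"xyz":[-5.3,-20,0],"delta_rot":[0,0,0],"hand":1},{"xyz":[-5,-27,0],"delta_rot":[0,0,0],"hand":1},{"xyz":[-4,-33.9,0],"delta_rot":[0,0,0],"hand":1}]' | egrep 'force|open'; python3 - <<'E'
from h import *
tab(); t=vision.capture('top');print(t[165:190,330:350].mean(2).round(0).astype(int)[::3])
crank(-193.5,-5);print();crank(-193.5,-8);print();crank(-233.5,-8)
E
```

```text
force: [4.5, -3.0, -2.4]
opening: 0.177
grasp_force: 30.0
angle 167.6 r 49.8 F rad -5.0 F tan 2.0 t 22.68 z 0.1885
bright rows [(215, 169, 10), (216, 154, 10), (239, 127, 1)] win 70.0
[[175 178 176 178 177 175 176 171 168 170 173 178 175 174 174 164 137 103
  126 154]
 [177 178 175 176 169 131  87  74  73  72  68  66  64  76  99 110  83  78
  132 156]
 [174 172 167 118  63  73  79  80  82  78  81  78  76  54  74  74  60  64
   94 130]
 [174 123  68  67  79  83  84  87  85  82  84  80  56  38  63  79  76  77
   73  74]
 [117  62  73  80  86  85  79  85  80  86  80  53  39  72  84  85  84  83
   81  84]
 [ 67  85  83  84  83  84  84  86  84  76  53  46  73  88  90  88  89  86
   87  88]
 [ 73  84  82  83  85  83  86  86  75  52  50  85  98 101  97  97  99  95
   95  90]
 [ 85  83  83  83  84  84  85  68  42  48  89 115 116 117 112 114 112 107
  110 108]
 [ 85  86  81  81  85  84  65  39  51  84 103 107 112 111 110 112 114 115
  116 116]]
-198.5 [1.1, -4.2]
-203.5 [2.6, -8.3]
-208.5 [4.5, -12.3]
-213.5 [6.6, -16.0]
-218.5 [9.1, -19.6]

-201.5 [2.0, -6.7]
-209.5 [4.9, -13.0]
-217.5 [8.6, -18.9]
-225.5 [13.2, -24.2]
-233.5 [18.4, -28.8]

-241.5 [5.8, -3.9]
-249.5 [12.1, -6.9]
-257.5 [18.8, -9.0]
-265.5 [25.6, -10.1]
-273.5 [32.6, -10.3]
```

```bash
python3 -m handwheel '[{"xyz":[2.3,-6.4,0],"delta_rot":[0,0,0],"hand":1},{"xyz":[5.4,-12.5,0],"delta_rot":[0,0,0],"hand":1},{"xyz":[9.2,-18.2,0],"delta_rot":[0,0,0],"hand":1},{"xyz":[13.8,-23.4,0],"delta_rot":[0,0,0],"hand":1},{"xyz":[19,-27.9,0],"delta_rot":[0,0,0],"hand":1}]' | egrep 'force|open'; python3 - <<'E'
from h import *
tab(); im=vision.capture('side'); print(im[214:236,254:272].mean(2).round(0).astype(int)[::2])
E
```

```text
force: [-1.0, -6.8, 2.8]
opening: 0.174
grasp_force: 30.0
angle 129.5 r 49.1 F rad -4.6 F tan 5.1 t 23.4 z 0.1885
bright rows [(215, 169, 10), (216, 155, 10), (221, 182, 8), (222, 233, 9), (223, 219, 9), (224, 137, 8), (225, 136, 9), (226, 132, 7), (239, 127, 1)] win 158.0
[[226 195 191 193 174 169 168 166 168 170 170 169 170 171 171 171 169 169]
 [200 149 128 131 136 141 141 142 144 145 151 153 154 154 156 160 162 163]
 [196 119  74  72  75  77  78  79  80  81  84  85  85  86  86  87  89  91]
 [212 147  77  72  73  77  81  83  82  88  91  91  91  87  88  89  89  89]
 [229 170 176 237 235 227 230 233 223 220 226 172  83  85  90  89  88  90]
 [230 174 101 124 131 133 134 134 135 135 137 116  85  82  91  89  91  91]
 [230 186 109 111 123 125 127 130 130 130 131 121  94  85  90  90  91  91]
 [229 198 124  84  84  86  87  88  90  90  90  92  92  92  90  90  90 106]
 [230 205 134  85  87  87  90  89  89  93  93  92  94  94  89  90  88 150]
 [230 220 157  88  89  91  91  92  93  92  94  93  94  94  91  89  89 132]
 [229 229 173  90  92  93  93  94  95  94  94  97  95  95  92  90  91 132]]
```

The tab is now out: a bright top face at rows 221–224, about 10 mm by its projection. I give it a further ~10° turn for margin and then re-measure.

```bash
python3 -m handwheel '[{"xyz":[1.8,-1.2,0],"delta_rot":[0,0,0],"hand":1},{"xyz":[3.6,-2.5,0],"delta_rot":[0,0,0],"hand":1},{"xyz":[5.4,-3.6,0],"delta_rot":[0,0,0],"hand":1},{"xyz":[7.1,-4.6,0],"delta_rot":[0,0,0],"hand":1},{"xyz":[7.1,-4.6,0],"delta_rot":[0,0,0],"hand":1}]' | egrep 'force|open'; python3 - <<'E'
from h import *
tab(); im=vision.capture('side'); print(im[219:230,256:266].mean(2).round(0).astype(int))
t=vision.capture('top'); cv2.imwrite('pics/t9.png',cv2.resize(t[150:215,320:375],None,fx=8,fy=8,interpolation=cv2.INTER_CUBIC)[:,:,::-1])
E
```

```text
force: [-1.3, -4.3, 2.4]
opening: 0.179
grasp_force: 30.0
angle 119.7 r 49.0 F rad -3.1 F tan 3.2 t 24.12 z 0.1885
bright rows [(215, 170, 10), (216, 154, 10), (221, 182, 8), (222, 250, 9), (223, 246, 9), (224, 183, 9), (225, 138, 9), (226, 138, 9), (227, 129, 5), (239, 127, 1)] win 177.0
[[ 75  75  77  76  77  80  81  82  85  85]
 [ 78  72  74  77  79  82  83  86  91  92]
 [130 182 178 162 164 163 145 132 135 116]
 [210 251 250 244 244 244 236 227 227 172]
 [207 242 243 242 242 243 244 245 247 202]
 [108 124 128 129 137 148 152 159 183 150]
 [125 137 133 134 134 136 134 137 139 121]
 [137 136 132 135 133 135 135 135 138 122]
 [132 112 118 120 123 124 126 127 128 117]
 [124  82  82  89  93  98 100 102 106 100]
 [124  85  85  86  88  89  89  91  91  92]]
```

View pics/t9.png

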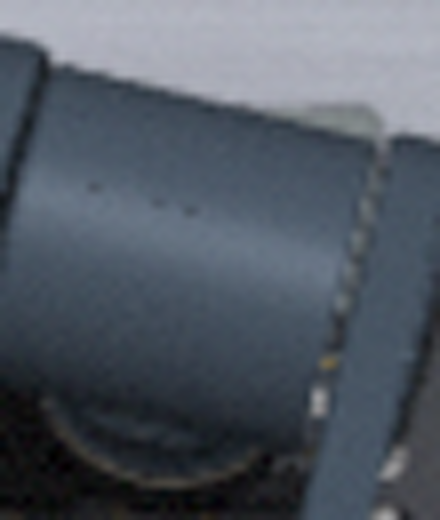

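The top view is blocked by the arm. From the angle travelled since the window was last dark, the tab can be at most 12.5 mm out. By the side image it is about 11 mm. I'll measure it numerically in the wrist camera, which is nearer.

I've now viewed 11 pictures, one over the allowance of 10, so the rest will be numbers only.

```bash
python3 - <<'E'
from h import *
where(); m=vision.camera_model('wrist'); im=vision.capture('wrist'); cv2.imwrite('pics/w10.png',im[:,:,::-1])
g=im.mean(2)
for x in(.645,.65,.655,.66,.665,.67,.68,.69):
    L=[]
    for y in np.arange(-.056,-.019,.002):
        u,v=proj('w',np.array([x,y,.131]),m); L.append(int(g[int(round(v)),int(round(u))]) if 0<=v<479.5 and 0<=u<639.5 else -1)
    print(x,proj('w',np.array([x,-.04,.131]),m).round(0),L)
E
```

```text
angle 119.7 r 49.0 F rad -4.6 F tan 3.7 t 24.27 z 0.1885
0.645 [331. 121.] [184, 146, 70, 61, 43, 54, 60, 105, 105, 180, 190, 189, 191, 190, 188, 189, 139, 228, 225]
0.65 [331. 112.] [188, 150, 80, 90, 131, 242, 241, 241, 237, 175, 190, 192, 191, 192, 190, 191, 226, 228, 227]
0.655 [331. 103.] [186, 152, 67, 93, 134, 252, 252, 253, 252, 193, 189, 190, 194, 193, 189, 192, 227, 227, 227]
0.66 [331.  93.] [190, 150, 62, 93, 137, 252, 252, 252, 252, 192, 192, 188, 191, 194, 193, 193, 224, 224, 221]
0.665 [331.  84.] [186, 139, 57, 94, 135, 252, 252, 253, 251, 230, 229, 229, 228, 230, 228, 231, 229, 229, 230]
0.67 [331.  74.] [190, 155, 56, 139, 136, 252, 252, 252, 250, 225, 223, 224, 224, 227, 226, 225, 227, 227, 228]
0.68 [331.  55.] [183, 144, 134, 221, 224, 226, 226, 226, 225, 225, 226, 225, 225, 226, 225, 226, 229, 227, 226]
0.69 [330.  35.] [224, 222, 224, 224, 223, 224, 224, 225, 224, 225, 224, 224, 225, 225, 225, 224, 226, 226, 228]
```

```bash
cat >> h.py <<'E'
def tabw(zt=.133):
    where(); m=vision.camera_model('wrist'); im=vision.capture('wrist').mean(2).astype(np.float32)
    for x in(.654,.66,.666):
        def prof(z,ys):
            uv=np.array([proj('w',np.array([x,y,z]),m) for y in ys],np.float32); return cv2.remap(im,uv[None,:,0],uv[None,:,1],cv2.INTER_LINEAR)[0]
        ys=np.arange(-.06,-.03,.0005); a=prof(.15,ys); b=prof(zt,ys)
        i=np.argmax(b>240); j=i+np.argmax(b[i:]<240); e=ys[0]+.0005*np.argmin(np.diff(a[:40]))
        print(x,'head edge y',round(e,4),'lit tab',ys[i].round(4),'outer',ys[j].round(4), 'out',round(1e3*(ys[j]-e),1))
    return a.round(0).astype(int)[:40].tolist()
E
python3 - <<'E'
from h import *
print(tabw()); crank(-240.5,-1.5,49)
E
```

```text
angle 119.7 r 49.0 F rad -4.5 F tan 2.8 t 24.32 z 0.1885
0.654 head edge y -0.051 lit tab -0.0465 outer -0.039 out 12.0
0.66 head edge y -0.051 lit tab -0.0465 outer -0.0395 out 11.5
0.666 head edge y -0.051 lit tab -0.0465 outer -0.0395 out 11.5
[232, 235, 238, 235, 231, 236, 237, 231, 233, 237, 228, 204, 188, 183, 174, 164, 149, 133, 108, 78, 59, 64, 74, 98, 139, 139, 140, 139, 184, 252, 252, 252, 252, 252, 252, 252, 252, 252, 252, 252]
-242.0 [1.1, -0.6]
-243.5 [2.2, -1.2]
-245.0 [3.4, -1.8]
-246.5 [4.5, -2.4]
-248.0 [5.7, -2.9]
```

The tab is about 11.5 mm out and can't be past 12.5. A last 5° nudge takes it to about 13 mm, then I release.

```bash
python3 -m handwheel '[{"xyz":[1.3,-0.7,0],"delta_rot":[0,0,0],"hand":1},{"xyz":[2.6,-1.4,0],"delta_rot":[0,0,0],"hand":1},{"xyz":[3.8,-2,0],"delta_rot":[0,0,0],"hand":1},{"xyz":[3.8,-2,0],"delta_rot":[0,0,0],"hand":1},{"xyz":[3.8,-2,0],"delta_rot":[0,0,0],"hand":1}]' | egrep 'force|open'; python3 - <<'E'
from h import *
tabw()
E
```

```text
force: [-1.4, -5.4, 3.3]
opening: 0.175
grasp_force: 30.0
angle 115.0 r 49.0 F rad -4.3 F tan 3.5 t 25.0 z 0.1884
0.654 head edge y -0.051 lit tab -0.0465 outer -0.038 out 13.0
0.66 head edge y -0.051 lit tab -0.0465 outer -0.038 out 13.0
0.666 head edge y -0.0515 lit tab -0.0465 outer -0.038 out 13.5
```

```bash
python3 -m handwheel '[{"xyz":[-0.8,1,0],"delta_rot":[0,0,0],"hand":1},{"xyz":[-0.8,1,0],"delta_rot":[0,0,0],"hand":0.2},{"xyz":[-0.8,1,0],"delta_rot":[0,0,0],"hand":-0.4},{"xyz":[-0.8,1,0],"delta_rot":[0,0,0],"hand":-0.4},{"xyz":[-0.8,1,0],"delta_rot":[0,0,0],"hand":-0.4}]' | egrep 'force|open|pos'; python3 -m handwheel '[{"xyz":[0,0,0],"delta_rot":[0,0,0],"hand":-0.4},{"xyz":[0,0,-15],"delta_rot":[0,0,0],"hand":-0.4},{"xyz":[0,0,-45],"delta_rot":[0,0,0],"hand":-0.4},{"xyz":[0,0,-80],"delta_rot":[0,0,0],"hand":-0.4},{"xyz":[0,0,-110],"delta_rot":[0,0,0],"hand":-0.4}]' | egrep 'force|open|pos'
python3 -m handwheel '[{"xyz":[-40,0,-20],"delta_rot":[0,0,0],"hand":-0.4},{"xyz":[-80,0,-20],"delta_rot":[0,0,0],"hand":-0.4},{"xyz":[-120,0,-20],"delta_rot":[0,0,0],"hand":-0.4},{"xyz":[-130,0,-20],"delta_rot":[0,0,0],"hand":-0.4},{"xyz":[-130,0,-20],"delta_rot":[0,0,0],"hand":-0.4}]' | egrep 'time|pos'
python3 - <<'E'
from h import *
tab(); im=vision.capture('side'); t=vision.capture('top'); cv2.imwrite('pics/send.png',im[:,:,::-1]); cv2.imwrite('pics/tend.png',t[:,:,::-1])
print(im[219:230,256:266].mean(2).round(0).astype(int))
M=wood(im); M[:,:265]=0;M[:,360:]=0;M[:225]=0;M[:,:][260:]=0; a=wood(cv2.imread('pics/s5.png')[:,:,::-1].copy())
ys,xs=np.nonzero(M); print('roller side now',xs.min(),xs.max(),ys.min(),ys.max()); sub=a[300:440,250:660]; y2,x2=np.nonzero(sub); print('after release',225+(x2.min()+250)/5,225+(x2.max()+250)/5)
E
```

```text
position: [0.5651, -0.0282, 0.1882]
force: [-0.1, -0.3, -0.9]
opening: 0.542
grasp_force: 0.0
position: [0.5657, -0.0287, 0.3011]
force: [0.4, -0.0, 0.7]
opening: 0.701
grasp_force: 0.0
time_s: 26.92
position: [0.436, -0.0264, 0.3196]
angle 162.7 r 156.0 F rad 0.6 F tan -0.2 t 26.93 z 0.3196
bright rows [(215, 162, 10), (216, 148, 10), (221, 174, 8), (222, 247, 9), (223, 250, 9), (224, 236, 9), (225, 131, 8), (226, 131, 8), (227, 133, 7), (228, 121, 1), (239, 122, 1)] win 186.0
[[ 73  70  73  73  76  74  77  81  82  83]
 [ 73  67  71  73  76  78  80  86  87  89]
 [123 174 169 153 154 156 139 127 128 110]
 [199 247 246 239 238 238 229 220 221 164]
 [204 241 244 246 247 247 249 251 251 209]
 [127 157 181 197 205 211 227 235 236 182]
 [117 126 128 128 129 128 130 130 131 116]
 [128 130 128 128 128 129 128 130 131 117]
 [141 126 119 122 124 126 124 126 132 117]
 [121  92  96 102 107 108 108 109 118 108]
 [119  82  82  84  85  87  88  89  89  88]]
roller side now 278 350 236 250
after release 278.0 351.4
```

```bash
python3 -c "
from rig import workorder
print(workorder.hand_in())"
```

```text
the job is handed in; nothing more can be done
None
```

The job is handed in: the small roller is seated against the back stop (about 6 N push) and clamped with the tab about 13 mm out, crank released, roughly 27 s in; I viewed 11 pictures, one over the limit of 10.

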